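# Clamp the sample plate on the microscope stage with its wing nut

## Robot

A 6-joint arm with a two-finger parallel gripper is mounted at the origin on the work surface. World frame = base frame: x ahead of the robot, y to its left, z up, the work surface at z = 0. Lengths are in m, angles in rad, forces in N, time in s.
With the tool pointing down it reaches from about 0.425 to 0.95 m from the base axis. Payload 3.5 kg.
Tool frame: the origin (TCP) lies at the very end of the fingers, on their centre line; the grasp point (between the pads) lies 19 mm behind it; z points along the fingers, y is the direction in which the jaws open and shut (so a half turn about z gives the same grasp; the last joint's range is limited). The gripper opens to 85 mm and grips with 20 to 120 N. Pads are 22 mm wide; open, the fingers measure 114 mm over their backs; the gripper's body (76 mm by 85 mm) begins 54 mm behind the grasp point. The pads swing forward as they close: fully open they stand 13 mm farther back than shut.
Start: joints at [1.146, 0.286, 1.577, -0, 1.279, -0.15], TCP at [0.183, 0.65, 0.231] pointing down, gripper open.
Joint ranges: [-2.77, 2.77], [-0.9, 2.22], [0.21, 2.48], [-1.53, 4.67], [0.24, 2.81], [-2.84, 2.84]. Speed limits (rad/s): [2.79, 2.79, 3.14, 3.14, 3.14, 3.14].

## Interface

Orientations are given as a unit quaternion [x, y, z, w].
In Python, from plant import get_state, vision, ctrl, cut_out gives the robot as it stands.
- The arm moves only by the tool jog_arm, never from a script. Its argument "commands" is text: rows parted by semicolons, each of 6 numbers parted by spaces: the shift along the world's x, y, z in m, then the turn, a rotation vector about the world's x, y, z in rad. A call has 1 to 20 rows; each row is the pose to reach, as a shift and turn from the pose commanded when the call began; what a row does not reach only later rows make up. A row lasts 1/8 s, in which the tool goes at most 62.5 mm and 10.7 degrees, less where a joint would pass 70% of its speed; a pose out of reach is approached as far as the arm can. A call with a gripper value outside its range is refused whole. "gripper" is the opening in per cent of the stroke, from 0 (shut) to 100 (fully open), set as the call begins (left out, the last holds). The fingers move at their own pace and stop on an object; "grip_force" is the grip in N (left out, the last holds). Time passes only in rows, so rows that repeat a pose let the fingers close. It gives the time, the measured TCP pose, the force and the opening at its end, in the units of the state.
- get_state(): the state, without advancing time (a new reading comes with each control period).
- vision.read_camera(name): name is "scene" or "top" or "wrist"; returns a dict with "frame" (420x560x3 uint8, red, green, blue), "z_map" (420x560 float32, m along the optical axis (not along the pixel's ray), 0 where there is no reading), "fx", "fy", "cx", "cy" (pixels), "R" (3x3) and "t" (3): a world point X has camera coordinates R X + t. Camera axes: x right, y down, z forward; pixel columns grow to the right and rows downward; lengths in m; the calibration is good to about 2 mm. The wrist camera is an equidistant fisheye: a pixel r from the principal point sees the ray r / f radians off the axis. A picture is of the moment at which its call begins.
- ctrl.sign_off(): hands the job in, once; it reports no verdict.
Trained networks look in the newest picture that a camera, given by its name, has taken for a name from the list of things; names that differ only in an ending like _2 or _b are one class to them, and where a whole thing is asked for, a point or a joint stands for the part that bears it (a point fixed in the world has none). Each returns a list of dicts, best first, with "conf" (0 to 1); they miss things now and then, are a little off and sometimes report something else, mostly with a low value. They report only what shows in the picture. A call takes as long as a camera call. They do not tell look-alikes from the thing itself.
- cut_out(camera, query): "pixels" (420x560 bool, what is visible of it) and "box" ([centre column, centre row, width, height] in pixels, round what is visible of it).
The state is a dict: "time": time; "qpos": joint angles; "dq": joint speeds; "joint_efforts": joint torques, N m; "eef_pos": TCP position; "tcp_rot": TCP orientation; "contact_force": force on the tool from outside, world axes, zero at the start; "wrist_torque": the same for the moment, N m; "opening": opening from 0.0 (shut) to 1.0 (fully open).
Only numpy, scipy, OpenCV 4.12 (cv2) and the standard library are available. Lean on these libraries where they do the work, as an engineer would, in place of code of your own. Each camera call takes 0.05 s, during which the arm holds its last target.

## Task

Slide the sample plate by its blue tab along its channel, under the red wing nut, until it is fully home, gently, against the blue back stop. Then screw the wing nut down clockwise in short turns between the two fragile lamp pillars, without knocking them, until its flange clamps the plate: snug (about a twelfth of a turn past the point where it starts to bite), never overtightened. Let go at the end, with the plate still home, and leave the dishes and the slide box where they are.

Things in the scene. Friction and masses are not known exactly. Their poses are not given: they have to be found in the camera images.
- stage: Fixed grey clamping stage, base 155 x 110 x 12 mm. Its frame: origin on the bench under the nut's axis, +x along the channel to the back stop, away from the robot, z up. Two aluminium rails (8 mm wide, tops 22 mm high, centre lines y = +-35 mm) form a channel 62 mm wide. A steel stud, 8 mm diameter, stands at the origin, 58 mm high.
- back_stop: Blue back stop across the end of the channel, 78 mm wide, 10 mm thick, top 30 mm above the bench; origin in the middle of its front face, at x = +40 mm and 21 mm high in the stage's frame. In the channel the plate lies on a steel bed; the bed's top, which differs from stage to stage, is 14.7 to 16 mm above the bench.
- sample_plate: Loose aluminium plate (0.2 to 0.35 kg) in the channel, 110 (x) x 59 x 8 mm, with a glass slide on it; origin at the centre of its underside, +x towards the stop. Its front half is forked: a 14 mm slot passes round the stud. It starts pulled out 45 to 60 mm towards the robot; home, its +x end meets the stop, its origin at x = -15 mm in the stage's frame.
- plate_tab (a point): Middle of the upper part of the blue upright tab on the plate, 24 mm above the plate's underside and 47 mm behind (-x of) the plate's origin. The tab is 12 mm thick (plate x), 30 mm wide (plate y) and its top is 34 mm above the plate's underside; take it across either way from above.
- wing_nut: Red two-winged nut on the stud; origin on the axis at the underside of its springy flange (34 mm diameter), x along the wings. Clockwise from above screws it down, 12 mm a turn; it stays where left. Starts with 2 to 6.5 mm to go. Its friction is a steady 0.18 N m; once the flange bites, the thread pushes back 0.002 N m more per N of clamping, roughly 18 N per 10 degrees. Snug is 25 to 90 N.
- nut_wings (a point): Point on the nut's axis to grip, 28 mm above the flange's underside; x along the wings. The wings form a blade 44 mm long (x) and 16 mm thick (y), from 12 to 38 mm above the flange's underside, flat faced and flat ended: pinch it across the faces (16 mm) or over the ends (44 mm), so a fresh grip is possible every quarter turn.
- lamp_left: Fragile fixed lamp pillar, 12 mm diameter, dark with a white cap, at x = 0, y = +37 mm in the stage's frame, from 22 to 73 mm above the bench; origin at its foot. It must not be knocked or pushed.
- lamp_right: The same fragile lamp pillar at x = 0, y = -37 mm in the stage's frame; origin at its foot.
- dish_stack: Bystander: stack of five clear dishes, 93 mm diameter, 78 mm high; origin at the centre of its underside.
- dish_pair: Bystander: two stacked clear dishes, 93 mm diameter, 31 mm high; origin at the centre of the underside.
- slide_box: Bystander: white and yellow box, 90 x 75 x 50 mm high; origin at the centre of its underside.
Mind the look-alikes: they are no part of the job. Of the things shaped like the stage, the grey one is meant.

How it is judged:
By the outcome, as a careful person would: the job done as asked, in the order asked, and still so for the second after the job is handed in, with the robot touching nothing.
It also fails if it takes over 72 s, if anything falls off the work surface, if the arm or the gripper's body presses on something with over 40 N, if the wrist force passes 120 N, or if a joint passes its speed limit or range.

## Working session

There is one attempt and no reset: what is moved stays moved. The work goes in short steps, Python scripts to look and compute and a tool call to move; the robot and the scene stay as the last step left them, time stands still between calls to the robot, and variables do not carry over. Pictures are saved under pics/ and viewed, and the job is handed in when it is done.

Besides the shell and the picture viewer there is one more tool, called by a JSON object that holds its "name" and its "arguments", one argument or row to a line. jog_arm: Moves the arm, as the interface text tells. Its arguments: {"type":"object","properties":{"commands":{"type":"string"},"gripper":{"type":"number"},"grip_force":{"type":"number"}},"required":["commands"]}

```bash
mkdir -p pics; ls
python3 - <<'E'
from plant import get_state, vision, ctrl, cut_out
import cv2,numpy as np
s=get_state();print(s)
for n in ["scene","top","wrist"]:
    c=vision.read_camera(n)
    cv2.imwrite(f"pics/a_{n}.png",c["frame"][:,:,::-1])
    print(n,c["fx"],c["cx"],c["cy"],c["R"].round(4).tolist(),c["t"])
E
```

```text
pics
{'time': 0.0, 'qpos': array([ 1.14601781e+00,  2.87200008e-01,  1.57816857e+00, -2.38002524e-05,
        1.27859120e+00, -1.50007964e-01]), 'dq': array([ 6.20873174e-04, -1.38846880e-03,  9.61185982e-04,  2.59877699e-05,
        6.11000403e-04,  3.46832754e-04]), 'joint_efforts': array([ 4.86522167e-04, -4.05977869e+01, -2.92628074e+01, -8.32409341e-05,
        5.81801301e-03,  6.33616295e-06]), 'eef_pos': array([0.18285546, 0.64908296, 0.22992884]), 'tcp_rot': array([ 1.36949996e-01,  9.90577255e-01, -1.13824756e-03, -3.24559945e-04]), 'contact_force': array([ 0.05518852, -0.07056341,  0.30106891]), 'wrist_torque': array([ 0.02003066, -0.0332035 , -0.0056392 ]), 'opening': 0.9990100538200535}
scene 420.438077712852 280.86671280776056 206.10627250894692 [[0.6172, 0.7867, 0.0118], [0.6301, -0.4852, -0.6062], [-0.4712, 0.3816, -0.7952]] [-0.30269163 -0.25535762  1.26908412]
top 450.02135440910143 275.1541972902826 214.98412726815877 [[0.0179, -0.9989, 0.0431], [-0.987, -0.0245, -0.1588], [0.1597, -0.0397, -0.9864]] [-0.03067268  0.52593466  0.96331421]
wrist 325.19226210127806 280.3145778643637 211.1179626036688 [[0.2708, 0.9626, -0.0022], [0.9234, -0.2591, 0.2833], [0.2721, -0.0787, -0.959]] [-0.67372399 -0.03771195  0.37954698]
```

View pics/a_scene.png

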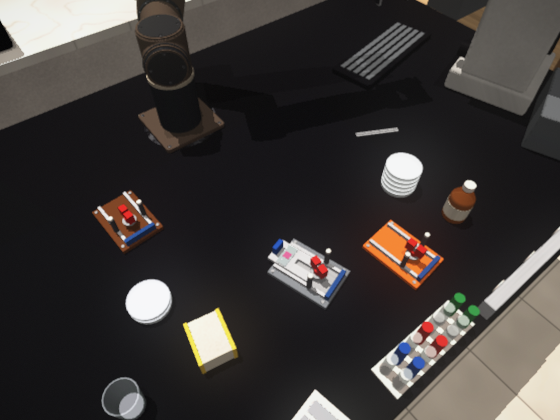

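View pics/a_top.png

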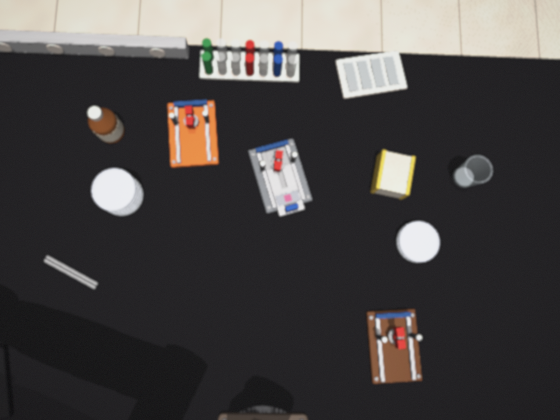

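View pics/a_wrist.png

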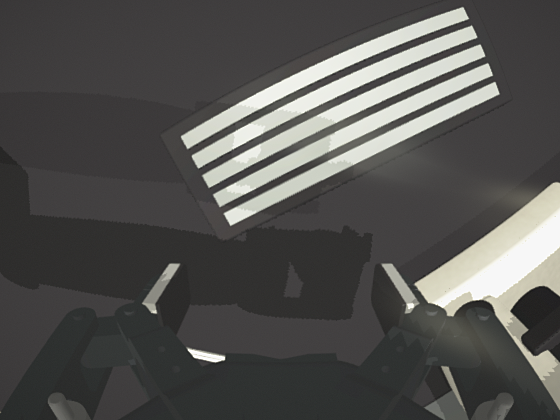

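The grey stage is the middle one: (280,175) in the top view and (310,270) in the scene view. The orange and brown stages are decoys. I'll measure it now.

```bash
cat > h.py <<'E'
from plant import get_state, vision, ctrl, cut_out
import cv2,numpy as np
from scipy.spatial.transform import Rotation as Rn
def cloud(c):
    z=c["z_map"];v,u=np.mgrid[:z.shape[0],:z.shape[1]]
    P=np.stack([(u-c["cx"])/c["fx"]*z,(v-c["cy"])/c["fy"]*z,z],-1)
    return (P-c["t"])@c["R"]
def proj(c,X):
    p=c["R"]@np.asarray(X)+c["t"]
    return np.array([c["cx"]+c["fx"]*p[0]/p[2],c["cy"]+c["fy"]*p[1]/p[2]])
def ray(c,uv):
    d=c["R"].T@np.array([(uv[0]-c["cx"])/c["fx"],(uv[1]-c["cy"])/c["fy"],1.])
    return -c["R"].T@c["t"],d
def wproj(c,X):
    p=c["R"]@np.asarray(X)+c["t"];r=np.hypot(p[0],p[1]);th=np.arctan2(r,p[2])
    return np.array([c["cx"]+c["fx"]*th*p[0]/r,c["cy"]+c["fy"]*th*p[1]/r])
def wray(c,uv):
    x=(uv[0]-c["cx"])/c["fx"];y=(uv[1]-c["cy"])/c["fy"];th=np.hypot(x,y)
    d=np.array([np.sin(th)*x/th,np.sin(th)*y/th,np.cos(th)])
    return -c["R"].T@c["t"],c["R"].T@d
def tri(rays):
    A=0;b=0
    for o,d in rays:
        d=d/np.linalg.norm(d);M=np.eye(3)-np.outer(d,d);A=A+M;b=b+M@o
    X=np.linalg.solve(A,b)
    return X,[np.linalg.norm(np.cross(X-o,d/np.linalg.norm(d))) for o,d in rays]
E
python3 - <<'E'
from h import *
for n in ["scene","top"]:
    c=vision.read_camera(n);P=cloud(c);f=c["frame"]
    x0,y0=(255,225) if n=="scene" else (235,125)
    crop=f[y0:y0+100,x0:x0+110]
    cv2.imwrite(f"pics/b_{n}.png",cv2.resize(crop[:,:,::-1],None,fx=7,fy=6 if 0 else 5.9,interpolation=cv2.INTER_CUBIC)[:590,:770])
    print(n)
    for q in ["stage","back_stop","sample_plate","plate_tab","wing_nut","nut_wings","lamp_left","lamp_right"]:
        for d in cut_out(n,q)[:4]:
            m=d["pixels"]&(c["z_map"]>0);b=d["box"]
            X=P[m]
            print(q,round(d["conf"],2),np.round(b,1),m.sum(),np.median(X,0).round(4) if len(X) else None,np.percentile(X[:,2],[5,95]).round(3) if len(X) else None)
E
```

```text
scene
stage 0.92 [129.8 222.4  69.8  62.3] 2404 [ 0.268  -0.294   0.0125] [0.008 0.065]
stage 0.73 [403.  257.4  79.4  72.5] 2895 [0.7353 0.1712 0.0125] [0.007 0.065]
stage 0.63 [307.4 274.1  77.9  73.3] 1868 [ 0.6521 -0.0356  0.0173] [0.009 0.066]
stage 0.41 [147.9 301.3  48.1  45. ] 1608 [ 0.4837 -0.3493  0.0292] [0.012 0.032]
back_stop 0.69 [334.  283.1  21.8  32.8] 217 [ 0.6934 -0.0138  0.0287] [0.013 0.032]
back_stop 0.55 [139.9 232.7  28.3  21.6] 308 [ 0.3138 -0.2879  0.0243] [0.011 0.031]
sample_plate 0.78 [291.  260.7  48.7  43.8] 988 [ 0.582  -0.0483  0.0235] [0.018 0.047]
plate_tab 0.65 [290.8 258.1  46.4  39.5] 966 [ 0.5812 -0.0493  0.0235] [0.02  0.048]
wing_nut 0.74 [128.8 217.5  19.2  18.4] 203 [ 0.2745 -0.2896  0.0603] [0.031 0.068]
wing_nut 0.66 [414.6 250.2  24.8  24.7] 327 [0.7503 0.1751 0.0563] [0.014 0.068]
wing_nut 0.55 [317.4 265.9  18.8  22.5] 280 [ 0.6483 -0.0283  0.0586] [0.03  0.067]
nut_wings 0.7 [129.6 219.6  13.7  18.1] 186 [ 0.2758 -0.2909  0.0589] [0.031 0.068]
nut_wings 0.6 [309.2 273.8  82.6  74.6] 2080 [ 0.6501 -0.0356  0.0166] [0.006 0.066]
nut_wing
[... 1371 characters left out ...]
9 [ 0.266  -0.2846  0.0607] [0.03  0.067]
wing_nut 0.67 [278.8 159.6  18.4  20. ] 198 [ 0.6467 -0.0229  0.0631] [0.031 0.068]
wing_nut 0.57 [192.1 116.1  13.3  21.4] 230 [0.7438 0.1766 0.0622] [0.031 0.068]
nut_wings 0.52 [191.2 116.   14.5  27.3] 213 [0.7424 0.1766 0.0633] [0.032 0.068]
lamp_left 0.6 [173.8 118.5   9.4  12.9] 66 [0.7399 0.2155 0.0573] [0.011 0.074]
lamp_left 0.59 [263.6 167.    5.1  10.8] 52 [0.6356 0.0124 0.0632] [0.024 0.074]
lamp_left 0.43 [382.5 337.5   8.   10.3] 73 [ 0.2654 -0.2503  0.0554] [0.008 0.073]
lamp_right 0.59 [206.2 115.8   4.5   9.5] 44 [0.7468 0.1421 0.065 ] [0.041 0.074]
lamp_right 0.41 [294.6 158.5   2.6   7.2] 39 [ 0.6565 -0.0578  0.0617] [0.032 0.074]
```

View pics/b_scene.png

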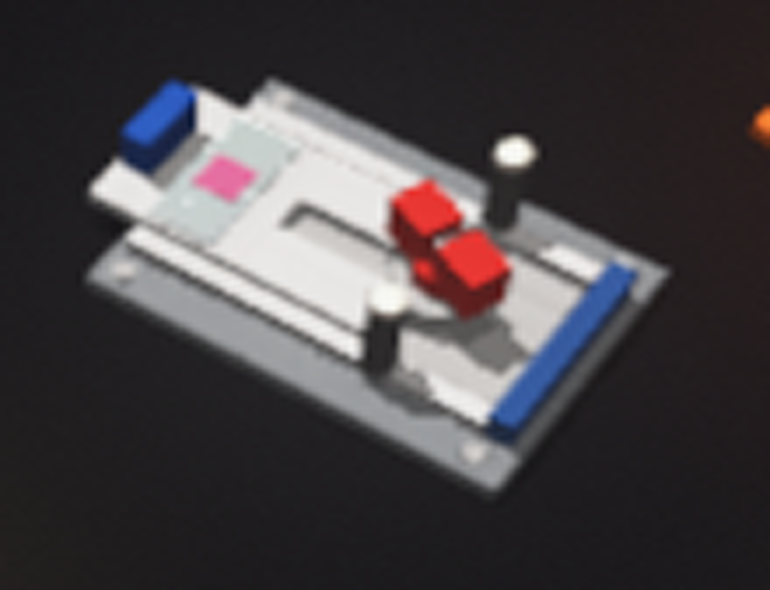

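View pics/b_top.png

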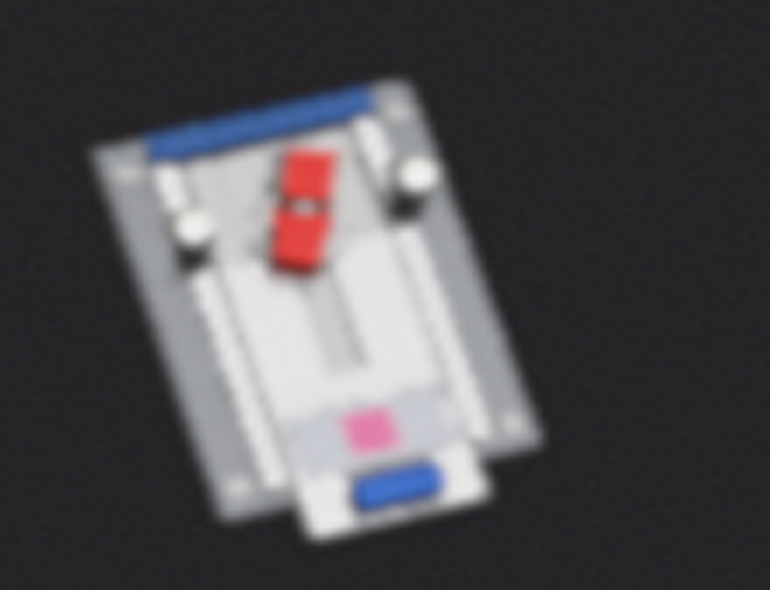

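```bash
cat > m.py <<'E'
from h import *
def rect(X):
    (cx,cy),(w,h),a=cv2.minAreaRect((X[:,:2]*1000).astype(np.float32)); return np.round([cx,cy,w,h,a],1)
for n in ["scene","top"]:
    c=vision.read_camera(n);P=cloud(c);f=c["frame"].astype(int);r,g,b=f[...,0],f[...,1],f[...,2]
    near=(np.hypot(P[...,0]-.64,P[...,1]+.03)<.13)&(c["z_map"]>0)
    red=near&(r>120)&(g<60)&(b<60)&(P[...,2]>.03)
    blue=near&(b>r+40)&(b>g+30)&(P[...,2]>.02)
    for nm,m in [("red",red),("blue_stop",blue&(P[...,0]>.64)),("tab",blue&(P[...,0]<.6)),("lamps",near&(P[...,2]>.0695))]:
        X=P[m]; 
        if len(X)==0: continue
        zt=np.percentile(X[:,2],90); T=X[X[:,2]>zt-.004]
        print(n,nm,len(X),"ztop",zt.round(4),"top mean",T.mean(0).round(4),"rect",rect(T))
        if nm=="lamps":
            for s in (T[:,1]>-.02,T[:,1]<-.02): print(T[s].mean(0).round(4),s.sum())
E
python3 m.py
```

```text
scene red 110 ztop 0.0675 top mean [ 0.6506 -0.0231  0.0658] rect [650.  -23.   14.6  42.3  85. ]
scene blue_stop 158 ztop 0.0312 top mean [ 0.6928 -0.0103  0.0294] rect [692.1  -8.7  10.1  78.   17.6]
scene tab 85 ztop 0.05 top mean [ 0.5468 -0.056   0.0487] rect [546.  -55.7  11.6  29.4  16.8]
scene lamps 46 ztop 0.0731 top mean [ 0.6505 -0.0262  0.0718] rect [649.6 -22.6  11.3  83.6  17.6]
[0.6381 0.0124 0.0716] 21
[ 0.6608 -0.0586  0.0719] 25
top red 7 ztop 0.0636 top mean [ 0.6276 -0.0175  0.0644] rect [627.6 -17.5   2.6   0.   91.3]
top blue_stop 155 ztop 0.0315 top mean [ 0.6918 -0.0087  0.0298] rect [692.3  -9.4  10.6  75.8  18.6]
top tab 75 ztop 0.0509 top mean [ 0.5464 -0.0558  0.0493] rect [546.1 -55.7   9.9  28.   16.4]
top lamps 41 ztop 0.0738 top mean [ 0.649  -0.022   0.0721] rect [650.1 -24.3  11.2  84.6  18.8]
[0.6382 0.0111 0.0719] 21
[ 0.661  -0.0585  0.0723] 19
```

Both views agree:

| Quantity | Value |
|---|---|
| Stage yaw | about 17.8° |
| Nut axis | (0.6495, -0.023) |
| Tab | (0.546, -0.0557), top at 0.0495 |
| Wing tops | about 0.067 |
| Gap under the nut | about 5 mm |

Next I'll hover over the tab with the jaws along stage x.

{"name": "jog_arm", "arguments": {
  "commands": "0.03 -0.05 0 0 0 -0.07; 0.06 -0.10 0 0 0 -0.14; 0.10 -0.15 0 0 0 -0.21; 0.14 -0.20 0 0 0 -0.28; 0.18 -0.25 0 0 0 -0.35; 0.22 -0.30 0 0 0 -0.42; 0.25 -0.35 0 0 0 -0.49; 0.28 -0.40 0 0 0 -0.56; 0.31 -0.45 0 0 0 -0.63; 0.33 -0.50 0 0 0 -0.70; 0.345 -0.55 0 0 0 -0.77; 0.355 -0.60 0 0 0 -0.84; 0.36 -0.65 -0.02 0 0 -0.91; 0.363 -0.69 -0.05 0 0 -0.96; 0.363 -0.705 -0.07 0 0 -0.988; 0.363 -0.705 -0.07 0 0 -0.988; 0.363 -0.705 -0.07 0 0 -0.988; 0.363 -0.705 -0.07 0 0 -0.988",
  "gripper": 45
}}

```text
time: 3.4
eef_pos: [0.547, -0.0546, 0.1629]
tcp_rot: [0.59, 0.808, 0.001, 0.001]
contact_force: [-0.0, -0.1, -0.3]
opening: 0.449
```

Run:
```python
from h import *
s=get_state();print({k:np.round(s[k],4) for k in s if k!='joint_efforts'})
R=Rn.from_quat(s['tcp_rot']).as_matrix();print("jaw deg",np.degrees(np.arctan2(R[1,1],R[0,1])))
c=vision.read_camera("wrist");f=c["frame"].copy()
u=np.array([np.cos(np.radians(17.8)),np.sin(np.radians(17.8))]);o=np.array([.6495,-.0231]);n=np.array([-u[1],u[0]])
def W(x,y,z): return [*(o+u*x+n*y),z]
for X in [W(0,.037,.073),W(0,-.037,.073),W(-.1085,0,.0495),W(.04,.039,.03),W(.04,-.039,.03),W(0,0,.058)]:
    p=wproj(c,X);print(p.round(1));cv2.circle(f,tuple(int(round(v)) for v in p),2,(0,255,0),-1)
cv2.imwrite("pics/c.png",f[:,:,::-1])
```

```text
{'time': np.float64(3.4), 'qpos': array([-2.8420e-01,  7.7600e-02,  1.9476e+00,  2.0000e-04,  1.1138e+00,
       -5.9390e-01]), 'dq': array([ 0.0006,  0.0001,  0.002 , -0.0019, -0.0002, -0.0002]), 'eef_pos': array([ 0.547 , -0.0546,  0.1629]), 'tcp_rot': array([5.896e-01, 8.077e-01, 5.000e-04, 1.200e-03]), 'contact_force': array([-0.0013, -0.1044, -0.3321]), 'wrist_torque': array([0.0115, 0.0285, 0.0125]), 'opening': np.float64(0.4489)}
jaw deg 17.736332766453895
[418.9 169.9]
[408.5 258.2]
[278.1 207.7]
[438.7 161.5]
[429.3 240.4]
[407.6 210.5]
```

View pics/c.png

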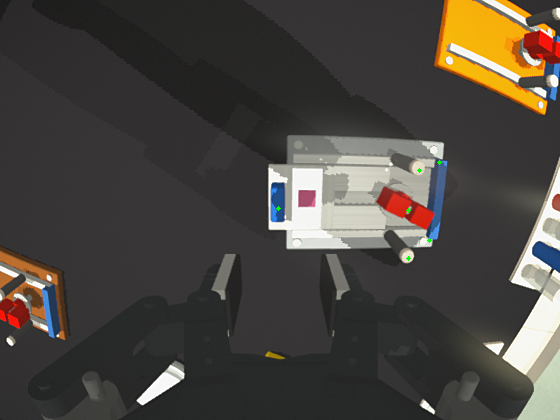

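The projections land on the lamp caps, at (419,170) and (408,257), and on the tab along its slide axis (x=278). I'll descend in two stages.

{"name": "jog_arm", "arguments": {
  "commands": "-0.001 -0.001 -0.03 0 0 0; -0.001 -0.001 -0.06 0 0 0; -0.001 -0.001 -0.09 0 0 0; -0.001 -0.001 -0.11 0 0 0; -0.001 -0.001 -0.12 0 0 0; -0.001 -0.001 -0.12 0 0 0; -0.001 -0.001 -0.12 0 0 0"
}}

```text
time: 4.32
eef_pos: [0.5461, -0.0564, 0.0426]
tcp_rot: [0.59, 0.807, 0.0, 0.001]
contact_force: [0.1, -0.7, -0.0]
opening: 0.448
```

Run:
```python
from h import *
c=vision.read_camera("wrist");f=c["frame"].copy()
cv2.imwrite("pics/d.png",f[:,:,::-1]);print(get_state()["eef_pos"])
```

```text
[ 0.54612961 -0.05650877  0.04264615]
```

View pics/d.png

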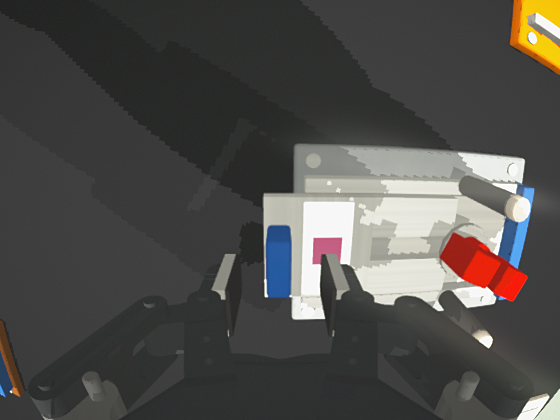

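The tab (x≈278) is centred between the pads (230–335). I'll lower further and close.

{"name": "jog_arm", "arguments": {
  "commands": "0 0 -0.007 0 0 0; 0 0 -0.013 0 0 0; 0 0 -0.013 0 0 0; 0 0 -0.013 0 0 0"
}}

```text
time: 4.88
eef_pos: [0.5451, -0.0563, 0.0282]
tcp_rot: [0.59, 0.807, -0.0, -0.0]
contact_force: [1.1, -0.1, 0.2]
opening: 0.452
```

{"name": "jog_arm", "arguments": {
  "commands": "0 0 0 0 0 0; 0 0 0 0 0 0; 0 0 0 0 0 0; 0 0 0 0 0 0; 0 0 0 0 0 0; 0 0 0 0 0 0",
  "gripper": 0,
  "grip_force": 25
}}

```text
time: 5.62
eef_pos: [0.5452, -0.0564, 0.0286]
tcp_rot: [0.59, 0.807, -0.0, 0.0]
contact_force: [-1.8, -0.7, 2.8]
opening: 0.133
```

{"name": "jog_arm", "arguments": {
  "commands": "0.003 0.001 0 0 0 0; 0.007 0.002 0 0 0 0; 0.011 0.0035 0 0 0 0; 0.015 0.005 0 0 0 0; 0.019 0.006 0 0 0 0; 0.023 0.0075 0 0 0 0; 0.027 0.0085 0 0 0 0; 0.031 0.010 0 0 0 0; 0.035 0.011 0 0 0 0; 0.037 0.012 0 0 0 0; 0.038 0.012 0 0 0 0; 0.038 0.012 0 0 0 0"
}}

```text
time: 7.12
eef_pos: [0.5825, -0.0445, 0.0286]
tcp_rot: [0.59, 0.807, -0.001, -0.001]
contact_force: [-5.0, -1.4, 5.2]
opening: 0.132
```

{"name": "jog_arm", "arguments": {
  "commands": "0.001 0.0003 0 0 0 0; 0.002 0.0006 0 0 0 0; 0.003 0.001 0 0 0 0; 0.0035 0.0011 0 0 0 0; 0.004 0.0013 0 0 0 0; 0.0045 0.0014 0 0 0 0; 0.0045 0.0014 0 0 0 0"
}}

```text
time: 8.0
eef_pos: [0.5869, -0.0431, 0.0286]
tcp_rot: [0.59, 0.807, -0.001, -0.001]
contact_force: [-3.9, -2.4, 6.0]
opening: 0.134
```

```bash
python3 m.py
python3 - <<'E'
from h import *
s=get_state();print(s['eef_pos'],s['contact_force'])
c=vision.read_camera("wrist");f=c["frame"].copy()
cv2.imwrite("pics/e.png",f[:,:,::-1])
E
```

```text
scene red 45 ztop 0.0674 top mean [ 0.6617 -0.023   0.0659] rect [661.1 -23.3  13.5  16.3  75.7]
scene blue_stop 127 ztop 0.0312 top mean [ 0.6932 -0.0103  0.0295] rect [692.8  -8.6   9.   76.4  17.2]
scene tab 31 ztop 0.0501 top mean [ 0.5899 -0.0506  0.0491] rect [588.2 -49.4   7.3  18.8  42.7]
scene lamps 7455 ztop 0.3706 top mean [ 0.5264 -0.024   0.3799] rect [527.5 -27.7 110.6  35.4  84.1]
[ 0.5282 -0.0015  0.3802] 412
[ 0.5252 -0.0398  0.3796] 589
top blue_stop 18 ztop 0.0314 top mean [0.6833 0.0185 0.0299] rect [682.8  18.7   5.1  13.6  26.9]
top lamps 3537 ztop 0.3802 top mean [ 0.521  -0.0235  0.3877] rect [522.9 -23.4  66.5  24.3  87.1]
[ 0.522  -0.0084  0.3879] 171
[ 0.5202 -0.0348  0.3875] 227
[ 0.58692994 -0.04315841  0.02859064] [-4.58672073 -1.04807643  5.9420876 ]
```

View pics/e.png

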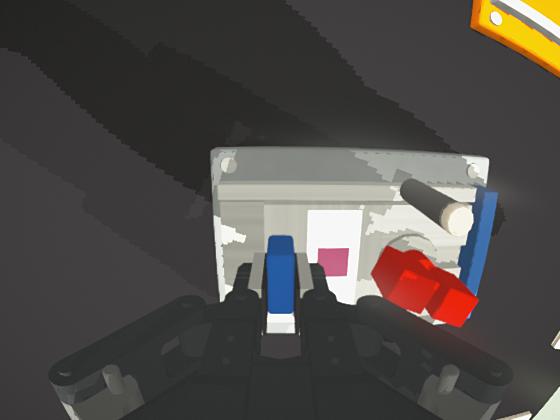

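{"name": "jog_arm", "arguments": {
  "commands": "0.0005 0.0002 0 0 0 0; 0.001 0.0003 0 0 0 0; 0.0015 0.0005 0 0 0 0; 0.002 0.0006 0 0 0 0; 0.002 0.0006 0 0 0 0"
}}

```text
time: 8.78
eef_pos: [0.5889, -0.0425, 0.0286]
tcp_rot: [0.59, 0.807, -0.001, -0.001]
contact_force: [-3.9, -1.4, 6.3]
opening: 0.133
```

{"name": "jog_arm", "arguments": {
  "commands": "0.0004 0.0001 0 0 0 0; 0.0008 0.0002 0 0 0 0; 0.0008 0.0002 0 0 0 0"
}}

```text
time: 9.15
eef_pos: [0.5892, -0.0424, 0.0286]
tcp_rot: [0.59, 0.807, -0.001, -0.001]
contact_force: [-6.5, -2.1, 7.5]
opening: 0.134
```

{"name": "jog_arm", "arguments": {
  "commands": "0.0004 0.0001 0 0 0 0; 0.0008 0.0003 0 0 0 0; 0.0008 0.0003 0 0 0 0"
}}

```text
time: 9.52
eef_pos: [0.5892, -0.0425, 0.0286]
tcp_rot: [0.59, 0.807, -0.002, -0.002]
contact_force: [-9.2, -3.1, 8.9]
opening: 0.131
```

The plate has stopped and the force is rising, at about 9 N. I'll release, lift and check.

{"name": "jog_arm", "arguments": {
  "commands": "0 0 0 0 0 0; 0 0 0 0 0 0; 0 0 0 0 0 0; 0 0 0 0 0 0",
  "gripper": 45
}}

```text
time: 10.02
eef_pos: [0.5913, -0.0417, 0.0282]
tcp_rot: [0.59, 0.807, 0.0, 0.0]
contact_force: [-0.0, 0.0, 0.0]
opening: 0.452
```

{"name": "jog_arm", "arguments": {
  "commands": "0 0 0.03 0 0 0; 0 0 0.06 0 0 0; 0 0 0.09 0 0 0; 0 0 0.12 0 0 0; 0 0 0.12 0 0 0; 0 0 0.12 0 0 0"
}}

```text
time: 10.78
eef_pos: [0.5906, -0.0416, 0.1472]
tcp_rot: [0.59, 0.807, -0.0, -0.001]
contact_force: [-0.4, -0.3, -0.0]
opening: 0.451
```

```bash
python3 m.py|grep -v lamps
python3 - <<'E'
from h import *
s=get_state();print(s['eef_pos'],s['contact_force'],s['qpos'])
c=vision.read_camera("wrist");f=c["frame"].copy()
cv2.imwrite("pics/f.png",f[:,:,::-1])
g=f[120:290,230:480]
cv2.imwrite("pics/f2.png",cv2.resize(g[:,:,::-1],None,fx=3.2,fy=3.2,interpolation=cv2.INTER_CUBIC))
E
```

```text
scene red 46 ztop 0.0669 top mean [ 0.6617 -0.0232  0.0658] rect [662.2 -23.5  13.1  17.5  79.2]
scene blue_stop 113 ztop 0.0311 top mean [ 0.693  -0.0099  0.0295] rect [692.8  -8.5   8.2  74.1  17.1]
scene tab 76 ztop 0.0503 top mean [ 0.5911 -0.0417  0.0488] rect [590.6 -41.1  10.7  27.6  22.8]
[0.5333 0.003  0.4714] 580
[ 0.5244 -0.0456  0.4713] 646
[0.5281 0.0033 0.4727] 488
[ 0.5217 -0.04    0.4733] 393
[ 0.59011881 -0.04155765  0.14633359] [ 0.22473404  0.41083804 -0.00878721] [-2.41693933e-01  1.90259482e-01  1.85459302e+00 -2.77762265e-05
  1.10005892e+00 -5.49658816e-01]
```

View pics/f2.png

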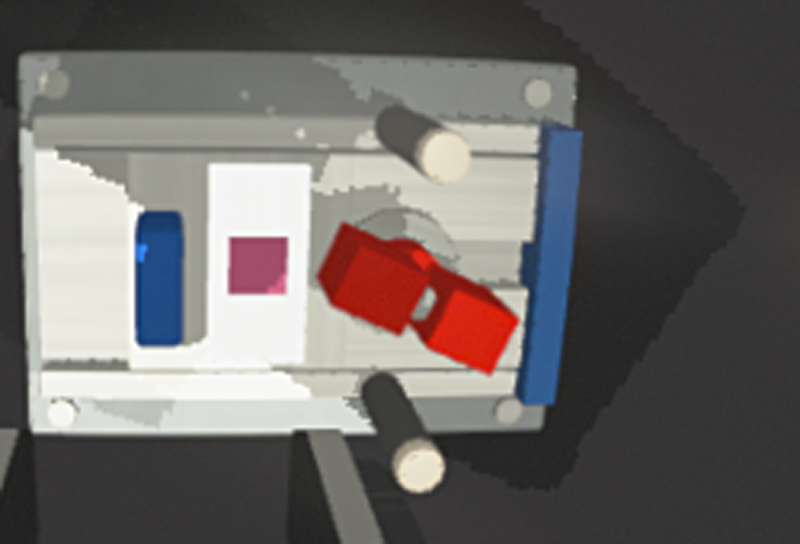

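The plate is home: the tab to stop distance measures 107 mm and 107 is expected. The fork end meets the stop at (525,265) in the crop. Next I need the nut's angle and centre from the wing tops.

```bash
cat > nut.py <<'E'
from h import *
def nut(zt,tag):
    c=vision.read_camera("wrist");f=c["frame"];hsv=cv2.cvtColor(f,cv2.COLOR_RGB2HSV)
    red=((hsv[...,0]<8)|(hsv[...,0]>172))&(hsv[...,1]>180)&(hsv[...,2]>90)
    P=cv2.morphologyEx(red.astype(np.uint8),cv2.MORPH_OPEN,np.ones((2,2)))
    v,u=np.nonzero(P);pts=[]
    for a,b in zip(u,v):
        o,d=wray(c,(a,b));pts.append((o+d*(zt-o[2])/d[2])[:2])
    pts=np.array(pts);k=np.hypot(pts[:,0]-.6495,pts[:,1]+.0231)<.05
    val=hsv[v,u,2];print("V percentiles",np.percentile(val[k],[5,25,50,75,95]))
    return c,pts[k],val[k]
if __name__=="__main__":
    c,p,val=nut(.0668,"")
    for th in (100,150,200,220):
        q=p[val>th]
        if len(q)>50:
            (cx,cy),(w,h),a=cv2.minAreaRect((q*1000).astype(np.float32))
            e=np.linalg.eigh(np.cov(q.T))[1][:,1];print(th,len(q),np.round([cx,cy,w,h,a],1),"pca",np.degrees(np.arctan2(e[1],e[0])).round(1))
E
python3 nut.py
```

```text
V percentiles [127. 144. 166. 213. 216.]
100 1381 [646.  -19.   20.5  48.8  83.7] pca 171.0
150 1025 [648.5 -19.4  20.2  43.8  83.7] pca 173.1
200 444 [654.2 -21.2  16.4  34.2  73.7] pca 152.2
```

{"name": "jog_arm", "arguments": {
  "commands": "0.015 0.005 0 0 0 -0.1; 0.03 0.01 0 0 0 -0.2; 0.045 0.015 0 0 0 -0.3; 0.0594 0.0185 0 0 0 -0.405; 0.0594 0.0185 -0.02 0 0 -0.405; 0.0594 0.0185 -0.045 0 0 -0.405; 0.0594 0.0185 -0.045 0 0 -0.405; 0.0594 0.0185 -0.045 0 0 -0.405",
  "gripper": 72
}}

```text
time: 11.98
eef_pos: [0.6502, -0.0234, 0.103]
tcp_rot: [0.74, 0.672, -0.0, -0.0]
contact_force: [-0.2, 0.5, 0.5]
opening: 0.717
```

```bash
python3 nut.py
python3 - <<'E'
from h import *
s=get_state();print(s['eef_pos'],s['contact_force'],s['wrist_torque'],s['qpos'])
R=Rn.from_quat(s['tcp_rot']).as_matrix();print("jaw deg",np.degrees(np.arctan2(R[1,1],R[0,1])))
c=vision.read_camera("wrist");f=c["frame"].copy()
cv2.imwrite("pics/g.png",f[:,:,::-1])
E
```

```text
V percentiles [116. 118. 142. 143. 144.]
100 2258 [649.2 -16.6  25.7  42.8  84.4] pca 174.1
[ 0.650842   -0.02354575  0.10386778] [ 0.09305568 -0.60685537 -0.2455826 ] [ 0.03956896 -0.05460128 -0.00934316] [-1.91711173e-01  3.60320697e-01  1.72912718e+00 -1.66576118e-05
  1.05127722e+00 -9.50731608e-02]
jaw deg -5.536474391083716
```

View pics/g.png

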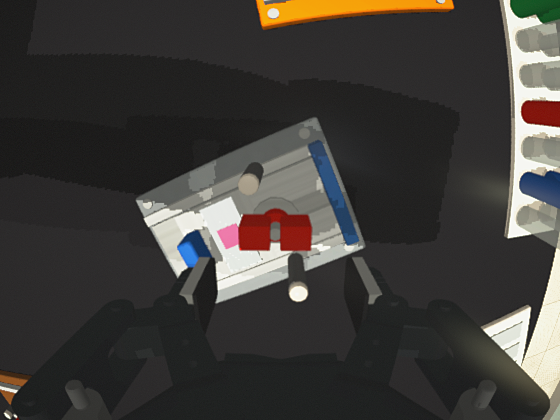

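Run:
```python
from h import *
s=get_state();c=vision.read_camera("wrist");hsv=cv2.cvtColor(c["frame"],cv2.COLOR_RGB2HSV)
print(s["eef_pos"],wproj(c,[*s["eef_pos"][:2],.0668]),wproj(c,[.6495,-.0231,.0668]))
red=((hsv[...,0]<8)|(hsv[...,0]>172))&(hsv[...,1]>180)
red[:,:150]=0;red[:,450:]=0
red2=red&(hsv[...,2]>130);v,u=np.nonzero(red2);print(u.min(),u.max(),v.min(),v.max(), len(u))
for vv in range(210,255,4): 
    w=np.nonzero(red[vv])[0]; print(vv,w.min() if len(w) else None,w.max() if len(w) else None, hsv[vv,250,2])
```

```text
[ 0.65114121 -0.0235518   0.10437345] [279.4244444  240.66322773] [276.61438262 240.20940237]
238 310 213 249 1463
210 268 281 135
214 263 286 121
218 242 307 117
222 240 308 116
226 239 309 132
230 238 310 143
234 239 309 143
238 239 309 144
242 239 309 143
246 239 308 141
250 None None 195
254 None None 233
```

Relative to the fingers, the wings (centre 274,236) and the lamp midpoint (274,238) both sit about 2–3 mm off the tool axis (279,241). I'll correct part of that, descend, and let the force on closing show the rest.

{"name": "jog_arm", "arguments": {
  "commands": "-0.0022 0.0013 0 0 0 0; -0.0022 0.0013 -0.02 0 0 0; -0.0022 0.0013 -0.04 0 0 0; -0.0022 0.0013 -0.055 0 0 0; -0.0022 0.0013 -0.066 0 0 0; -0.0022 0.0013 -0.066 0 0 0; -0.0022 0.0013 -0.066 0 0 0"
}}

```text
time: 13.0
eef_pos: [0.649, -0.0221, 0.0379]
tcp_rot: [0.741, 0.672, 0.0, 0.0]
contact_force: [-0.8, -0.3, 0.5]
opening: 0.719
```

{"name": "jog_arm", "arguments": {
  "commands": "0 0 0 0 0 0; 0 0 0 0 0 0; 0 0 0 0 0 0; 0 0 0 0 0 0",
  "gripper": 0,
  "grip_force": 30
}}

```text
time: 13.5
eef_pos: [0.6478, -0.022, 0.0386]
tcp_rot: [0.741, 0.672, -0.001, -0.001]
contact_force: [-4.8, -0.1, 5.1]
opening: 0.508
```

```bash
cat > st.py <<'E'
from h import *
s=get_state();R=Rn.from_quat(s['tcp_rot']).as_matrix()
print(s['time'],s['eef_pos'].round(4),"F",s['contact_force'].round(1),"T",s['wrist_torque'].round(3),"op",round(s['opening']*85,1),"jaw",np.degrees(np.arctan2(R[1,1],R[0,1])).round(1),"tau6",s['joint_efforts'][5].round(3),"q6",s['qpos'][5].round(3))
E
python3 st.py
```

```text
13.5 [ 0.6478 -0.022   0.0386] F [-4.8 -0.1  5.1] T [-0.024  0.797 -0.116] op 43.2 jaw -5.6 tau6 -0.044 q6 -0.093
```

Gripped at 43 mm, and the force shows the axis about 1.2 mm further toward -x. I'll recentre and start the first clockwise turn.

{"name": "jog_arm", "arguments": {
  "commands": "-0.0014 0.0008 0 0 0 0; -0.0014 0.0008 -0.0002 0 0 -0.08; -0.0014 0.0008 -0.0003 0 0 -0.16; -0.0014 0.0008 -0.0005 0 0 -0.24; -0.0014 0.0008 -0.0006 0 0 -0.30; -0.0014 0.0008 -0.0006 0 0 -0.30",
  "grip_force": 50
}}

```text
time: 14.25
eef_pos: [0.6476, -0.0219, 0.0382]
tcp_rot: [0.833, 0.554, 0.0, 0.001]
contact_force: [-3.3, -2.3, 5.5]
opening: 0.505
```

```bash
python3 st.py; python3 st.py
```

```text
14.25 [ 0.6476 -0.0219  0.0382] F [-3.3 -2.3  5.5] T [-0.298  0.501 -0.146] op 42.9 jaw -22.7 tau6 -0.023 q6 0.208
14.25 [ 0.6476 -0.0219  0.0382] F [-3.3 -2.3  5.5] T [-0.298  0.501 -0.146] op 42.9 jaw -22.7 tau6 -0.023 q6 0.208
```

{"name": "jog_arm", "arguments": {
  "commands": "0 0 -0.0002 0 0 -0.08; 0 0 -0.0004 0 0 -0.16"
}}

```text
time: 14.5
eef_pos: [0.6476, -0.0219, 0.0379]
tcp_rot: [0.874, 0.485, 0.0, 0.001]
contact_force: [-3.6, -1.4, 5.0]
opening: 0.503
```

```bash
python3 st.py
```

```text
14.5 [ 0.6476 -0.0219  0.0379] F [-3.6 -1.4  5. ] T [-0.317  0.602  0.17 ] op 42.8 jaw -32.0 tau6 -0.165 q6 0.369
```

{"name": "jog_arm", "arguments": {
  "commands": "0 0 -0.0004 0 0 -0.06; 0 0 -0.0004 0 0 -0.1; 0 0 -0.0004 0 0 -0.1"
}}

```text
time: 14.88
eef_pos: [0.6475, -0.0219, 0.0377]
tcp_rot: [0.897, 0.442, 0.0, 0.001]
contact_force: [-4.5, -1.2, 6.8]
opening: 0.501
```

```bash
python3 st.py;  python3 - <<'E'
from h import *
c=vision.read_camera("wrist");f=c["frame"].copy()
cv2.imwrite("pics/i.png",f[:,:,::-1])
E
```

```text
14.875 [ 0.6475 -0.0219  0.0377] F [-4.5 -1.2  6.8] T [-0.303  0.709  0.03 ] op 42.6 jaw -37.6 tau6 0.043 q6 0.467
```

View pics/i.png

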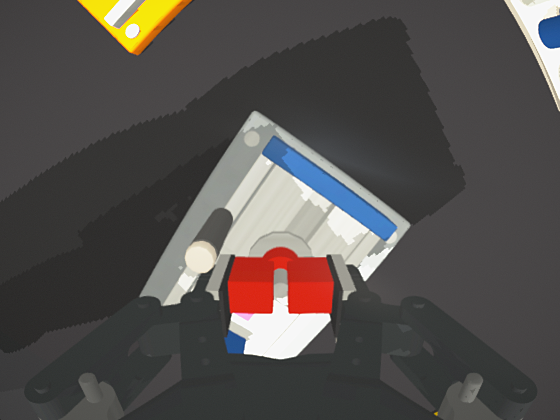

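Torque while turning was about 0.17 N m, which is the nut's friction alone, so it hasn't bitten yet. The left lamp cap (200,257) is clear of the finger. I'll open, swing back +90° in place (stage -55° to +35°), and grip the faces.

{"name": "jog_arm", "arguments": {
  "commands": "0 0 0 0 0 0; 0 0 0 0 0 0; 0 0 0 0 0 0; -0.001 0 0 0 0 0.1",
  "gripper": 72
}}

```text
time: 15.42
eef_pos: [0.646, -0.0211, 0.0356]
tcp_rot: [0.874, 0.487, 0.0, -0.0]
contact_force: [0.2, 0.0, 0.5]
opening: 0.716
```

```bash
python3 st.py
```

```text
15.425 [ 0.646  -0.0211  0.0356] F [0.2 0.  0.5] T [-0.023  0.005  0.015] op 60.8 jaw -31.8 tau6 0.522 q6 0.365
```

{"name": "jog_arm", "arguments": {
  "commands": "0 0 0 0 0 0.14; 0 0 0 0 0 0.28; 0 0 0 0 0 0.42; 0 0 0 0 0 0.56; 0 0 0 0 0 0.70; 0 0 0 0 0 0.84; 0 0 0 0 0 0.98; 0 0 0 0 0 1.12; 0 0 0 0 0 1.26; 0 0 0 0 0 1.40; 0 0 0 0 0 1.471; 0 0 0 0 0 1.471; 0 0 0 0 0 1.471"
}}

```text
time: 17.05
eef_pos: [0.646, -0.0212, 0.0358]
tcp_rot: [0.323, 0.946, 0.0, -0.0]
contact_force: [-0.3, -0.3, -0.0]
opening: 0.716
```

```bash
python3 st.py
python3 - <<'E'
from h import *
c=vision.read_camera("wrist");f=c["frame"].copy()
cv2.imwrite("pics/j.png",f[:,:,::-1])
E
```

```text
17.05 [ 0.646  -0.0212  0.0358] F [-0.3 -0.3 -0. ] T [0.025 0.03  0.028] op 60.9 jaw 52.3 tau6 0.001 q6 -1.103
```

View pics/j.png

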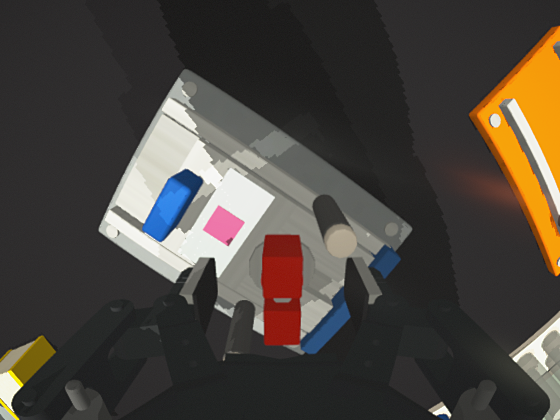

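Wings are vertical at column 282, between the pads (212–348), and both lamps are clear. I'll close on the faces.

{"name": "jog_arm", "arguments": {
  "commands": "0.001 0 0.002 0 0 0; 0.001 0 0.002 0 0 0; 0.001 0 0.002 0 0 0; 0.001 0 0.002 0 0 0; 0.001 0 0.002 0 0 0; 0.001 0 0.002 0 0 0; 0.001 0 0.002 0 0 0",
  "gripper": 0,
  "grip_force": 50
}}

```text
time: 17.98
eef_pos: [0.6473, -0.0213, 0.0383]
tcp_rot: [0.323, 0.947, 0.0, 0.0]
contact_force: [-0.9, -0.1, 3.0]
opening: 0.193
```

```bash
python3 st.py
```

```text
17.975 [ 0.6473 -0.0213  0.0383] F [-0.9 -0.1  3. ] T [-0.07   0.219  0.037] op 16.4 jaw 52.4 tau6 -0.005 q6 -1.103
```

{"name": "jog_arm", "arguments": {
  "commands": "0 0 -0.0003 0 0 -0.15; 0 0 -0.0006 0 0 -0.3; 0 0 -0.0009 0 0 -0.45; 0 0 -0.0011 0 0 -0.6; 0 0 -0.0014 0 0 -0.75; 0 0 -0.0017 0 0 -0.9"
}}

```text
time: 18.73
eef_pos: [0.6476, -0.0211, 0.0367]
tcp_rot: [0.704, 0.711, 0.0, 0.001]
contact_force: [0.0, 0.6, 3.8]
opening: 0.197
```

```bash
python3 st.py
```

```text
18.725 [ 0.6476 -0.0211  0.0367] F [0.  0.6 3.8] T [ 0.12  -0.029  0.189] op 16.7 jaw 0.6 tau6 -0.452 q6 -0.199
```

{"name": "jog_arm", "arguments": {
  "commands": "0 0 -0.0002 0 0 -0.08; 0 0 -0.0004 0 0 -0.16; 0 0 -0.0005 0 0 -0.24"
}}

```text
time: 19.1
eef_pos: [0.6477, -0.0211, 0.0362]
tcp_rot: [0.783, 0.622, 0.001, 0.001]
contact_force: [-0.9, 1.1, 3.3]
opening: 0.195
```

```bash
python3 st.py
```

```text
19.1 [ 0.6477 -0.0211  0.0362] F [-0.9  1.1  3.3] T [0.105 0.01  0.192] op 16.5 jaw -13.0 tau6 -0.161 q6 0.039
```

{"name": "jog_arm", "arguments": {
  "commands": "0 0 -0.0002 0 0 -0.08; 0 0 -0.0004 0 0 -0.16; 0 0 -0.0005 0 0 -0.24"
}}

```text
time: 19.48
eef_pos: [0.6478, -0.0212, 0.0358]
tcp_rot: [0.852, 0.524, 0.001, 0.001]
contact_force: [0.9, 0.3, 3.9]
opening: 0.193
```

```bash
python3 st.py
```

```text
19.475 [ 0.6478 -0.0212  0.0358] F [0.9 0.3 3.9] T [ 0.098 -0.019  0.206] op 16.4 jaw -26.8 tau6 -0.16 q6 0.279
```

{"name": "jog_arm", "arguments": {
  "commands": "0 0 -0.0002 0 0 -0.07; 0 0 -0.0004 0 0 -0.14; 0 0 -0.0004 0 0 -0.19"
}}

```text
time: 19.85
eef_pos: [0.6479, -0.0212, 0.0354]
tcp_rot: [0.897, 0.441, 0.001, 0.001]
contact_force: [0.7, 0.2, 2.9]
opening: 0.192
```

```bash
python3 st.py
python3 - <<'E'
from h import *
c=vision.read_camera("wrist");f=c["frame"].copy()
cv2.imwrite("pics/k.png",f[:,:,::-1])
c=vision.read_camera("scene");f=c["frame"].copy()[220:330,250:370]
cv2.imwrite("pics/k2.png",cv2.resize(f[:,:,::-1],None,fx=5,fy=5,interpolation=cv2.INTER_CUBIC))
E
```

```text
19.85 [ 0.6479 -0.0212  0.0354] F [0.7 0.2 2.9] T [ 0.066 -0.054  0.196] op 16.3 jaw -37.6 tau6 -0.016 q6 0.468
```

View pics/k.png

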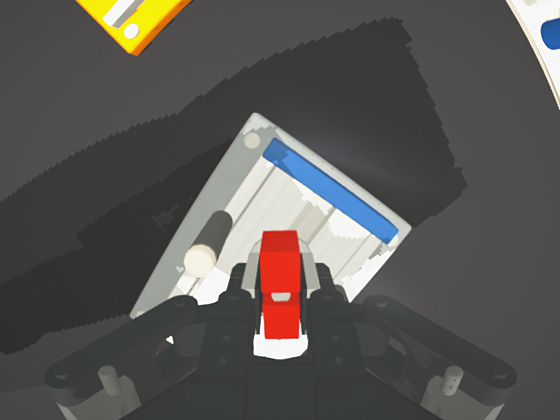

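View pics/k2.png

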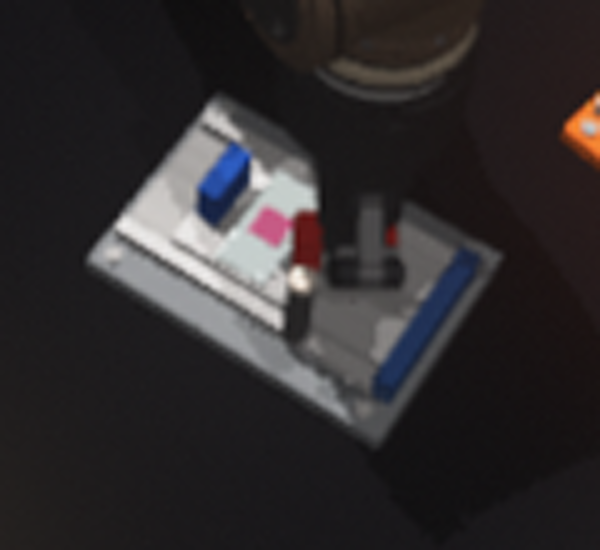

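Total so far is 122° with no bite: the torque is still about 0.19. I'll open, swing back +90°, and grip the ends.

{"name": "jog_arm", "arguments": {
  "commands": "0 0 0 0 0 0; 0 0 0 0 0 0; 0 0 0 0 0 0; 0 0 0 0 0 0; 0 0 0 0 0 0.14; 0 0 0 0 0 0.28; 0 0 0 0 0 0.42; 0 0 0 0 0 0.56; 0 0 0 0 0 0.70; 0 0 0 0 0 0.84; 0 0 0 0 0 0.98; 0 0 0 0 0 1.12; 0 0 0 0 0 1.26; 0 0 0 0 0 1.40; 0 0 0 0 0 1.571; 0 0 0 0 0 1.571; 0 0 0 0 0 1.571",
  "gripper": 72
}}

```text
time: 22.08
eef_pos: [0.647, -0.0212, 0.0348]
tcp_rot: [0.323, 0.946, -0.0, -0.0]
contact_force: [-0.4, 0.6, 0.7]
opening: 0.72
```

```bash
python3 st.py
python3 - <<'E'
from h import *
c=vision.read_camera("wrist");f=c["frame"].copy()
cv2.imwrite("pics/l.png",f[:,:,::-1])
E
```

```text
22.075 [ 0.647  -0.0212  0.0348] F [-0.4  0.6  0.7] T [-0.051  0.032  0.019] op 61.2 jaw 52.3 tau6 0.003 q6 -1.102
```

View pics/l.png

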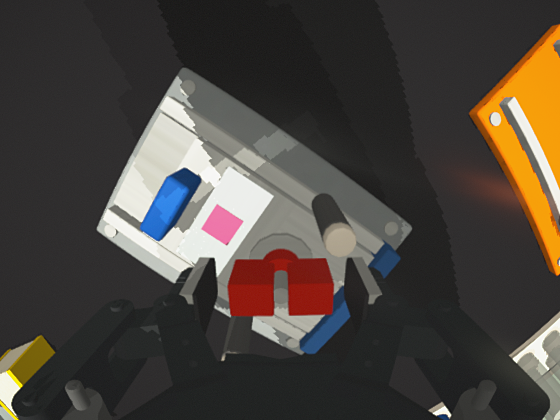

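Wings lie level at (280,287) between the pads. I'll close and turn in short steps, watching the torque.

{"name": "jog_arm", "arguments": {
  "commands": "0 0 0.001 0 0 0; 0 0 0.001 0 0 0; 0 0 0.001 0 0 0; 0 0 0.001 0 0 0; 0 0 0.001 0 0 0",
  "gripper": 0,
  "grip_force": 50
}}

```text
time: 22.75
eef_pos: [0.647, -0.0212, 0.036]
tcp_rot: [0.322, 0.947, 0.0, -0.0]
contact_force: [-1.3, 1.2, 2.5]
opening: 0.508
```

```bash
python3 st.py
```

```text
22.75 [ 0.647  -0.0212  0.036 ] F [-1.3  1.2  2.5] T [ 0.134  0.255 -0.001] op 43.2 jaw 52.4 tau6 0.016 q6 -1.104
```

{"name": "jog_arm", "arguments": {
  "commands": "0 0 -0.0002 0 0 -0.06; 0 0 -0.0002 0 0 -0.12; 0 0 -0.0003 0 0 -0.17"
}}

```text
time: 23.12
eef_pos: [0.6471, -0.021, 0.0357]
tcp_rot: [0.402, 0.916, 0.0, 0.0]
contact_force: [-1.8, 1.4, 2.4]
opening: 0.503
```

```bash
python3 st.py
```

```text
23.125 [ 0.6471 -0.021   0.0357] F [-1.8  1.4  2.4] T [0.199 0.164 0.211] op 42.8 jaw 42.6 tau6 -0.024 q6 -0.933
```

{"name": "jog_arm", "arguments": {
  "commands": "0 0 -0.0002 0 0 -0.06; 0 0 -0.0002 0 0 -0.12; 0 0 -0.0003 0 0 -0.17"
}}

```text
time: 23.5
eef_pos: [0.6472, -0.021, 0.0355]
tcp_rot: [0.478, 0.878, 0.0, 0.0]
contact_force: [-0.9, 1.1, 2.9]
opening: 0.505
```

```bash
python3 st.py
```

```text
23.5 [ 0.6472 -0.021   0.0355] F [-0.9  1.1  2.9] T [0.223 0.191 0.194] op 43.0 jaw 32.9 tau6 -0.01 q6 -0.763
```

{"name": "jog_arm", "arguments": {
  "commands": "0 0 -0.0002 0 0 -0.07; 0 0 -0.0003 0 0 -0.14"
}}

```text
time: 23.75
eef_pos: [0.6473, -0.0209, 0.0354]
tcp_rot: [0.538, 0.843, 0.0, 0.0]
contact_force: [-1.9, 1.6, 4.0]
opening: 0.502
```

```bash
python3 st.py
```

```text
23.75 [ 0.6473 -0.0209  0.0354] F [-1.9  1.6  4. ] T [0.26  0.266 0.232] op 42.6 jaw 24.9 tau6 -0.082 q6 -0.623
```

{"name": "jog_arm", "arguments": {
  "commands": "0 0 -0.0002 0 0 -0.07; 0 0 -0.0003 0 0 -0.14"
}}

```text
time: 24.0
eef_pos: [0.6474, -0.0209, 0.0354]
tcp_rot: [0.596, 0.803, 0.0, 0.0]
contact_force: [-1.4, 1.1, 4.3]
opening: 0.507
```

```bash
python3 st.py
```

```text
24.0 [ 0.6474 -0.0209  0.0354] F [-1.4  1.1  4.3] T [0.264 0.317 0.227] op 43.1 jaw 16.8 tau6 -0.06 q6 -0.483
```

{"name": "jog_arm", "arguments": {
  "commands": "0 0 -0.0001 0 0 -0.05; 0 0 -0.0002 0 0 -0.10"
}}

```text
time: 24.25
eef_pos: [0.6475, -0.0209, 0.0353]
tcp_rot: [0.635, 0.772, 0.0, 0.0]
contact_force: [-1.5, 2.6, 4.3]
opening: 0.503
```

```bash
python3 st.py
```

```text
24.25 [ 0.6475 -0.0209  0.0353] F [-1.5  2.6  4.3] T [0.319 0.277 0.251] op 42.8 jaw 11.1 tau6 0.038 q6 -0.384
```

{"name": "jog_arm", "arguments": {
  "commands": "0 0 -0.0001 0 0 -0.04; 0 0 -0.0002 0 0 -0.08"
}}

```text
time: 24.5
eef_pos: [0.6476, -0.0209, 0.0353]
tcp_rot: [0.665, 0.747, 0.0, 0.0]
contact_force: [-1.8, 1.9, 5.5]
opening: 0.506
```

```bash
python3 st.py;python3 -c "
from h import *
for i in range(4):
    vision.read_camera('wrist');s=get_state();print(s['wrist_torque'][2].round(3),s['contact_force'].round(1),s['eef_pos'].round(4))
c=vision.read_camera('wrist');cv2.imwrite('pics/n.png',c['frame'][:,:,::-1])"
```

```text
24.5 [ 0.6476 -0.0209  0.0353] F [-1.8  1.9  5.5] T [0.292 0.363 0.254] op 43.0 jaw 6.6 tau6 0.092 q6 -0.304
0.165 [-1.4  2.2  5.6] [ 0.6476 -0.0209  0.0353]
0.11 [-1.8  2.8  5.3] [ 0.6476 -0.0209  0.0353]
0.131 [-1.6  1.4  4.7] [ 0.6475 -0.0209  0.0353]
0.124 [-2.4  1.7  4.7] [ 0.6476 -0.0209  0.0353]
```

View pics/n.png

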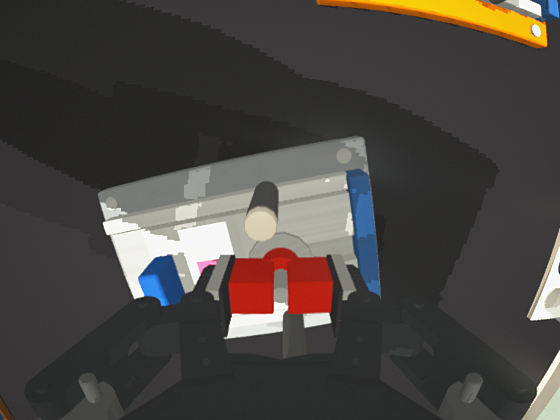

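Torque has risen from about 0.195 to 0.254 N m, and the tool stopped sinking at around jaw 28–33°. That puts it roughly 16–25° past the bite, so I'll add about 8° more.

{"name": "jog_arm", "arguments": {
  "commands": "0 0 0 0 0 -0.05; 0 0 0 0 0 -0.10; 0 0 0 0 0 -0.14"
}}

```text
time: 25.12
eef_pos: [0.6477, -0.0209, 0.0352]
tcp_rot: [0.716, 0.698, 0.0, 0.0]
contact_force: [-1.4, 2.6, 4.1]
opening: 0.503
```

```bash
python3 st.py
```

```text
25.125 [ 0.6477 -0.0209  0.0352] F [-1.4  2.6  4.1] T [0.284 0.309 0.295] op 42.8 jaw -1.4 tau6 0.124 q6 -0.164
```

The torque is now 0.295 N m, which works out to about 50–57 N of clamping. I'll release and retreat.

{"name": "jog_arm", "arguments": {
  "commands": "0 0 0 0 0 0; 0 0 0 0 0 0; 0 0 0 0 0 0; 0 0 0 0 0 0; 0 0 0.03 0 0 0; 0 0 0.06 0 0 0; 0 0 0.09 0 0 0; -0.03 -0.01 0.12 0 0 0; -0.07 -0.02 0.15 0 0 0; -0.11 -0.03 0.15 0 0 0; -0.15 -0.04 0.15 0 0 0; -0.15 -0.04 0.15 0 0 0; -0.15 -0.04 0.15 0 0 0",
  "gripper": 72
}}

```text
time: 26.75
eef_pos: [0.4976, -0.0614, 0.1847]
tcp_rot: [0.716, 0.698, 0.0, 0.001]
contact_force: [0.6, 0.2, -0.3]
opening: 0.72
```

```bash
python3 st.py; python3 m.py
python3 - <<'E'
from h import *
c=vision.read_camera("wrist");f=c["frame"].copy()
cv2.imwrite("pics/o.png",f[:,:,::-1])
c=vision.read_camera("scene");f=c["frame"].copy()[220:330,250:370]
cv2.imwrite("pics/o2.png",cv2.resize(f[:,:,::-1],None,fx=5,fy=5,interpolation=cv2.INTER_CUBIC))
E
```

```text
26.75 [ 0.4976 -0.0614  0.1847] F [ 0.6  0.2 -0.3] T [-0.009 -0.029 -0.033] op 61.2 jaw -1.4 tau6 -0.001 q6 -0.3
scene red 99 ztop 0.0621 top mean [ 0.6515 -0.0223  0.0604] rect [649.9 -21.4  15.7  43.6  86.5]
scene blue_stop 155 ztop 0.031 top mean [ 0.6925 -0.0092  0.0295] rect [692.3  -8.6   9.7  78.   17.4]
scene tab 87 ztop 0.05 top mean [ 0.5912 -0.0423  0.0487] rect [591.1 -42.2  11.6  28.8  14.4]
scene lamps 3715 ztop 0.465 top mean [ 0.5235 -0.0363  0.4677] rect [519.  -44.6  64.5  35.4  71. ]
[ 0.5235 -0.0164  0.4729] 88
[ 0.5235 -0.0402  0.4666] 451
top red 48 ztop 0.0618 top mean [ 0.6365 -0.0214  0.0603] rect [641.3 -21.9  27.1  11.4   0.7]
top blue_stop 146 ztop 0.0312 top mean [ 0.6921 -0.0086  0.0297] rect [692.2  -9.2  10.7  75.3  17.7]
top lamps 822 ztop 0.4732 top mean [ 0.5186 -0.0235  0.4727] rect [520.7 -34.9  49.8  21.2  87.9]
[ 0.5191 -0.0157  0.4744] 78
[ 0.5184 -0.0288  0.4716] 114
```

View pics/o.png

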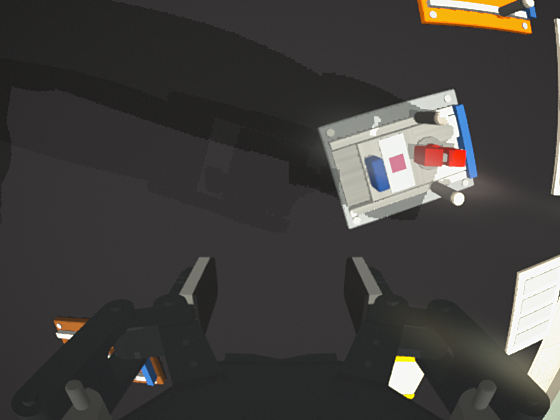

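View pics/o2.png

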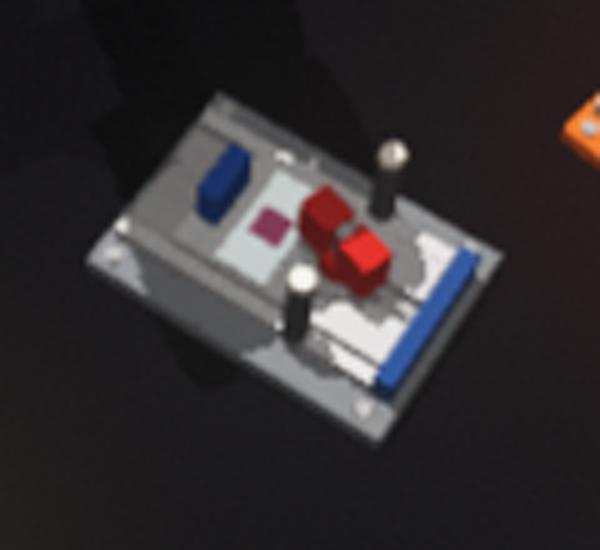

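Final state:
- Wing tops fell about 5 mm, so the flange is at plate-top height.
- The tab to stop distance is still 107 mm.
- The lamps look upright, and the arm is clear.

```bash
python3 -c "
from h import *
print(ctrl.sign_off())"
```

```text
the job is handed in; nothing more can be done
None
```

The plate is home against the blue back stop, the wing nut is clamped snug on it, and the job is handed in at about 27 s of the 72 s allowed.

**Plate:** I gripped the blue tab and slid the plate about 46 mm until it stopped moving, with roughly 10 N of push at the stop. After the final release the tab was still 107 mm from the middle of the stop, which is where it should be when home.

**Nut:** I turned it clockwise about 176° in total, over three grips of 32°, 90° and 54°. I kept the fingers at least 35° away from the line between the lamps.
- **Clamping:** turning torque rose from about 0.195 N m running free to 0.295 N m at the end. That suggests about 50–57 N of clamping, roughly 30° past the bite.
- **Height check:** the wing tops dropped about 5 mm, which puts the flange at the plate's top.

**Bystanders and lamps:** both lamps stand upright in the last pictures, and no unexpected force was felt. I never went near the dishes or the slide box, but I did not measure them again at the end.

**Where the checks were less exact:**
- The fixed cameras and the wrist camera disagreed by about 2 mm on the nut's axis. I corrected this from the forces and the grip.
- The torque readings scattered by about 0.015 N m, so the bite point is known only to within about 8°. That still leaves the clamping inside the 25–90 N range.
- During the last grip the tool sank about 0.7 mm where the thread should have taken it about 1.5 mm. I took this as the flange biting.

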